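Load and cap a centrifuge bucket, holding the cap down for the clips

TASK

Load and balance the centrifuge bucket: take the blood tube that stands alone at one end of the blue rack and stand it fully down in the bucket's insert, in the hole diagonally opposite the tube that is already there, and let go of it. Then lift the clear domed cap by its handle, set it level on the bucket with its two lugs above the two wire clips, and press it down on the soft rubber seal with a steady push of about 10 N (a kilogram's weight). Finish while still gripping the handle and pressing like that, so that a colleague can snap the clips; do not press much harder than that, and leave the tube that was already there, the specimen cup and the strip vial where they stand.

Things in the scene. Friction and masses are not known exactly. Their poses are not given: they have to be found in the camera images.
- tube_center (a point): centre (half-way up) of the loose blood tube, upright in the blue rack at the end away from the rack's three other tubes. 90 mm tall, 12 g; glass 13 mm across; stopper 17 mm across, 27 to 45 mm above this point; z along the tube. In the rack its foot is 34 mm and the rack's top 62 mm above the worktop; it lifts straight out
- rack: blue tube rack, 58 x 164 x 62 mm, fixed; origin at the centre of its underside, long side along its y. The loose tube stands at x = +15 mm, y = +60 mm; three fixed tubes, equally tall, at the -y end, at (-15, -60), (15, -60) and (15, -36) mm
- bucket: round aluminium bucket, fixed, 112 mm across, rim 54 mm high; origin at the centre of its underside, z up. In it a grey insert, top 54 mm high, with four upright holes 15.5 mm across at x, y = +-20 mm, floor 12 mm above the worktop: a seated tube's centre is at 57 mm, its top at 102 mm. Wire clips hang open on its +x and -x sides, reaching 82 mm from the axis, below 32 mm height
- bucket_rim (a point): centre of the bucket's mouth, 54 mm above the worktop; axes as the bucket's. The free top of the black seal ring (95 to 112 mm across) is 12 mm above it
- hole_free (a point): mouth of the hole to fill, diagonally opposite the tube already in the bucket (x = y = -20 mm in the bucket), 54 mm above the worktop
- hole_taken (a point): mouth of the hole that holds the tube already in the bucket (x = y = +20 mm in the bucket)
- counter_center (a point): centre (half-way up) of the tube already in the bucket, same size as the loose one, top 102 mm above the worktop; 57 mm from the axis of the hole to fill. To be left there
- cap_grip (a point): point to grip on the loose cap's handle: 105 mm above the cap's lower edge, 25 mm above the dome's top. The handle is an upright white plate 56 mm long (x), 18 mm thick (y), 36 mm high, ending 13 mm above this point; grip it across y. Lugs at the +x and -x sides, 69 mm out; either lug may go to either clip. The cap starts upright on the worktop; 140 g, 131 mm across, 118 mm tall
- cap_skirt (a point): centre of the cap's lower edge, axes as cap_grip's, z up. The skirt, 117 mm across inside and flared at the bottom, goes over the bucket; 24 mm up inside it a ledge meets the seal. When they just touch, this point is 42 mm and cap_grip 147 mm above the worktop (10 mm less with the seal fully squeezed)
- cap: the cap itself; origin as cap_skirt
- seal (a joint): how far the soft rubber seal ring is pressed down, in m: 0 free, 0.010 at its hard stop. It resists with about 2.3 N at once plus 1.1 N per mm (5 N at 2.5 mm, 10 N at 7 mm, 13 N at the stop); the cap's own weight (1.4 N) does not move it
- cup_center (a point): centre (half-way up) of a closed specimen cup with a screw lid, 62 mm across, 72 mm tall, standing between the bucket and the benchtop centrifuge; a loose bystander
- vial_center (a point): centre (half-way up) of a closed test-strip vial, 42 mm across, 104 mm tall, standing near the left edge of the worktop; a loose bystander

How it is judged:
On the way, in this order (a step that is already met when the one before it is completed fails the run):
1. the loose tube stands fully down in the hole opposite the other tube, let go (horizontal distance between tube_center and hole_free below 0.006 m and height (world z) of tube_center below 0.063 m and angle between tube_center's own z axis and vertical below 0.12 rad and contact force between the fingers and tube below 0.1 N), for 0.2 s.
2. the cap sits level on the bucket, lugs above the clips, pressed on the seal with 5 to 15 N (horizontal distance between cap_skirt and bucket_rim below 0.005 m and angle between cap_grip's own z axis and vertical below 0.06 rad and angle between the x axis of cap_grip and the x axis of bucket_rim, either way round below 0.14 rad and contact force between cap and bucket between 5 and 15 N), for 0.3 s.
At the end, for the whole second after the job is handed in: both tubes upright and fully down in opposite holes (within 6 mm); cap on the bucket, centred within 5 mm, level within 0.06 rad, lugs in line with the clips within 0.14 rad, held by the fingers (over 2 N), at rest and pressed on the seal with 5 to 15 N through the last second (all of step 2 and horizontal distance between tube_center and hole_free below 0.006 m and height (world z) of each of tube_center, counter_center below 0.063 m and angle between each of tube_center, counter_center's own z axis and vertical below 0.12 rad and horizontal distance between counter_center and hole_taken below 0.006 m and contact force between the fingers and cap above 2 N and linear speed of cap below 0.01 m/s); the arm keeps its last pose, push and grip.
It fails at once if the seal is crushed: the cap is pressed on the bucket with more than 25 N (contact force between cap and bucket above 25 N).
It fails at once if the tube already in the bucket is pulled out or knocked (distance of counter_center from where it was at the start of the episode above 0.015 m or angle between counter_center's own z axis and vertical above 0.3 rad).
It fails at once if the specimen cup or the strip vial is pushed away or knocked over (distance of any of cup_center, vial_center from where it was at the start of the episode above 0.03 m).
It also fails if it takes over 61 s, if anything falls off the work surface, if the arm or the gripper's body presses on something with over 40 N, if the wrist force passes 120 N, or if a joint passes its speed limit or range.

ROBOT

A 7-joint arm with a two-finger parallel gripper is mounted at the origin on a cart in front of the work surface, level with it; the furniture and walls round the work are solid. World frame = base frame: x ahead of the robot, y to its left, z up, the work surface at z = 0. Lengths are in m, angles in rad, forces in N, time in s.
With the tool pointing down it reaches from about 0.425 to 0.975 m from the base axis. Payload 16.7 kg.
Tool frame: the origin (TCP) lies midway between the tips of the shut fingers; the grasp point (between the pads) lies 19 mm behind it; z points along the fingers, y is the line along which they close (so a half turn about z gives the same grasp; the last joint's range is limited). The gripper opens to 85 mm and grips with 20 to 120 N. Pads are 22 mm wide; open, the fingers measure 114 mm over their backs; the gripper's body (76 mm by 85 mm) begins 54 mm behind the grasp point. The pads swing forward as they close: fully open they stand 13 mm farther back than shut.
Start: joints at [-1.397, 0.426, 0.074, 1.606, -0.034, 1.111, -0.067], TCP at [0.214, 0.64, 0.231] pointing down, gripper open.
Joint ranges: [-2.85, 2.85], [-0.5, 2.14], [-1.23, 1.37], [0.21, 2.46], [-1.02, 4.16], [0.16, 2.05], [-2.73, 2.73]. Speed limits (rad/s): [1.89, 1.89, 2.39, 2.39, 3.01, 3.01, 3.01].

INTERFACE

Orientations are given as a unit quaternion [x, y, z, w].
In Python, from station import r gives the robot as it stands. The module is installed in compiled form; this text tells all that it offers.
- The arm moves only by the tool apply_moves, never from a script. Its argument "commands" is one flat list of numbers, 5 for each row, row after row: the shift along the world's x, y, z in cm, then the turn about the world's z in degrees, then the gripper command: -1 is fully open, 1 is shut, values between are in proportion. In form: [x, y, z, twist, jaw, x, y, z, twist, jaw, ...]. A call has exactly 10 rows; each row shifts and turns the commanded pose from where the row before left it; what a row does not reach is not made up. A row lasts 1/12 s, in which the tool goes at most 41.7 mm and 7.16 degrees, less where a joint would pass 70% of its speed; a pose out of reach is approached as far as the arm can. A call is refused whole if a number of a shift passes 4.17 or a number of a turn 7.16, either way. A call with a gripper value outside its range is refused whole. The fingers move at their own pace and stop on an object; "force" is the grip in N (left out, the last holds). Time passes only in rows, so rows that do not move let the fingers close, or fill a call up. It gives the time, the measured TCP pose, the force, the opening and the grip force at its end, in the units of the state.
- r.read_state(): the state, without advancing time (a new reading comes with each control period).
- r.get_image(name): name is "scene" or "top"; returns a dict with "pixels" (480x640x3 uint8, red, green, blue), "fov_y" (degrees; the focal length in pixels is half the picture's height over the tangent of half this angle, whatever the lens; pixels are square), "cx", "cy" (the principal point, pixels), "R" (3x3) and "t" (3): a world point X has camera coordinates R X + t. Camera axes: x right, y down, z forward; pixel columns grow to the right and rows downward; lengths in m; the calibration is good to about 2 mm. A picture is of the moment at which its call begins. There is no depth.
- r.job_done(): hands the job in; it is judged then, once.
The state is a dict: "time_s": time; "joints": joint angles; "joint_velocities": joint speeds; "tau": joint torques, N m; "eef_pos": TCP position; "tool_rot": TCP orientation; "ft_force": force on the tool from outside, world axes, zero at the start; "wrist_torque": the same for the moment, N m; "finger_gap": finger opening in m; "gripper_force": force on a finger pad.
Only numpy, scipy, OpenCV 4.12 (cv2) and the standard library are available. Lean on these libraries where they do the work, as an engineer would, in place of code of your own. Each camera call takes 0.05 s, during which the arm holds its last target. There are 200 camera calls.

## Working session

There is one attempt and no reset: what is moved stays moved. The work goes in short steps, Python scripts to look and compute and a tool call to move; the robot and the scene stay as the last step left them, time stands still between calls to the robot, and variables do not carry over. Pictures are saved under pics/ and viewed, at most 10 in all, crops included, and the job is handed in when it is done.

Besides the shell and the picture viewer there is one more tool, called after "Call:" as name(argument=value, ...) on one line, values as JSON. apply_moves: Moves the arm, as the interface text tells. Its arguments: {"type":"object","properties":{"commands":{"type":"array"},"force":{"type":"number"}},"required":["commands"]}

```bash
mkdir -p pics; cat > h.py <<'E'
from station import r
import numpy as np, cv2
def get(n,f):
    im=r.get_image(n); cv2.imwrite('pics/'+f,im['pixels'][:,:,::-1]); np.save(f'{n}.npy',im,allow_pickle=True); return im
def load(n): return np.load(f'{n}.npy',allow_pickle=True).item()
def K(im):
    f=240/np.tan(np.radians(im['fov_y'])/2); return f
def ray(im,u,v):
    f=K(im);R=np.array(im['R']);t=np.array(im['t'])
    d=R.T@np.array([(u-im['cx'])/f,(v-im['cy'])/f,1]); return -R.T@t,d
def onz(im,u,v,z):
    o,d=ray(im,u,v); return o+d*(z-o[2])/d[2]
def proj(im,X):
    f=K(im);c=np.array(im['R'])@np.array(X)+np.array(im['t']); return f*c[0]/c[2]+im['cx'],f*c[1]/c[2]+im['cy']
E
python3 -c "
from h import *
for n in('scene','top'):
    im=get(n,n+'0.png');print(n,im['fov_y'],np.round(ray(im,320,240),3).tolist())
s=r.read_state();print(s)"
```

```text
scene 53.09489556955163 [[0.166, -0.504, 0.649], [0.417, 0.629, -0.656]]
top 57.68058938920982 [[0.412, 0.05, 0.95], [0.127, -0.016, -0.992]]
{'time_s': 0.1, 'joints': array([-1.39749699,  0.42668463,  0.07384778,  1.60654477, -0.03408355,
        1.11082705, -0.06705524]), 'joint_velocities': array([ 2.74881968e-04, -9.90510638e-04, -7.04419323e-05, -1.50861302e-03,
       -2.43016444e-04, -8.59215097e-04,  4.69450241e-04]), 'tau': array([ 6.83765888e-03, -9.51536107e+01,  3.77038658e+00, -4.64407825e+01,
        1.94678572e-02,  6.38660946e-03, -1.32759224e-04]), 'eef_pos': array([0.21403194, 0.63976781, 0.23066958]), 'tool_rot': array([ 1.60687402e-01,  9.87005165e-01, -6.00481271e-04, -4.79985842e-05]), 'ft_force': array([-0.49376413, -0.6435069 , -0.74550859]), 'wrist_torque': array([ 0.01359456,  0.01140275, -0.00641216]), 'gripper_force': 0.0, 'finger_gap': 0.08521669609304165}
```

View pics/scene0.png

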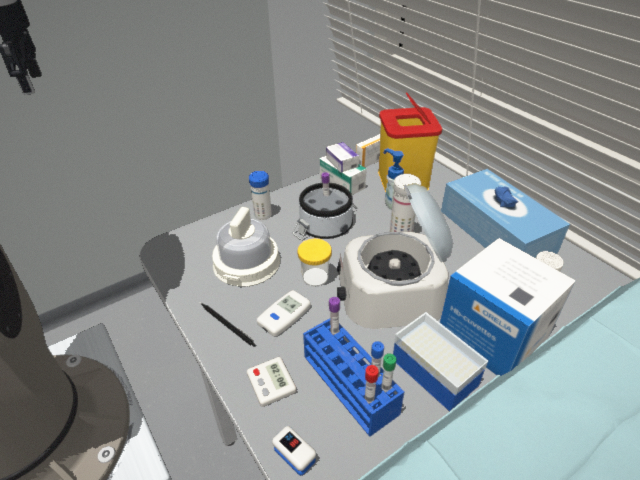

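View pics/top0.png

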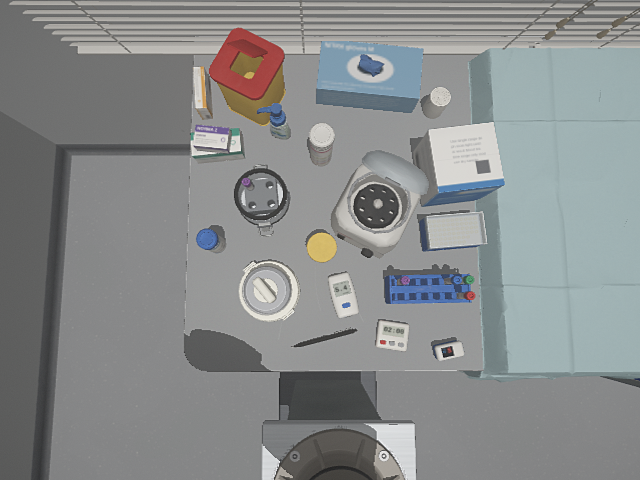

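The scene picture shows the loose purple tube at about (335,302) at the near end of the blue rack, the cap at (245,245) and the bucket at (326,205). In the top view the tube is at (405,281), the bucket at (262,195) with its own tube at (246,183), and the cap at (268,291).

```bash
cat > m.py <<'E'
from h import *
def tri(a,ua,b,ub):
    o1,d1=ray(a,*ua);o2,d2=ray(b,*ub)
    s=np.linalg.lstsq(np.c_[d1,-d2],o2-o1,rcond=None)[0]
    p,q=o1+d1*s[0],o2+d2*s[1]; return (p+q)/2,np.linalg.norm(p-q)
def purple(im):
    h=cv2.cvtColor(im['pixels'],cv2.COLOR_RGB2HSV)
    m=cv2.inRange(h,(130,70,40),(165,255,255))
    n,l,st,c=cv2.connectedComponentsWithStats(m)
    return [(c[i].round(1).tolist(),st[i].tolist()) for i in range(1,n) if st[i][4]>15]
if __name__=='__main__':
    S,T=load('scene'),load('top')
    for n,im in(('s',S),('t',T)): print(n,*purple(im),sep='\n ')
    h=cv2.cvtColor(T['pixels'],cv2.COLOR_RGB2HSV)
    m=cv2.inRange(h,(105,140,40),(125,255,255)); m[:255]=0;m[310:]=0;m[:,:380]=0
    m=cv2.morphologyEx(m,cv2.MORPH_OPEN,np.ones((3,3)))
    ys,xs=np.nonzero(m);P=np.array([onz(T,u,v,.062)[:2] for u,v in zip(xs,ys)],np.float32)
    print('rack',cv2.minAreaRect(P))
    # black ring
    g=T['pixels'].max(2)
    m=(g<45).astype(np.uint8); m[:160]=0;m[235:]=0;m[:,:225]=0;m[:,300:]=0
    c=max(cv2.findContours(m,cv2.RETR_EXTERNAL,cv2.CHAIN_APPROX_NONE)[0],key=len)
    P=np.array([onz(T,u,v,.066)[:2] for u,v in c[:,0]],np.float32); print('ring',cv2.fitEllipse(P))
    A=cv2.resize(T['pixels'][155:335,190:330],None,fx=4.2,fy=3.3*0+4.2,interpolation=cv2.INTER_CUBIC)
    A=cv2.resize(T['pixels'][158:330,195:325],None,fx=3.45,fy=3.45,interpolation=cv2.INTER_CUBIC)
    cv2.imwrite('pics/crop1.png',A[:,:,::-1])
E
python3 m.py
```

```text
s
 ([348.6, 150.1], [340, 143, 17, 14, 38])
 ([325.0, 177.4], [322, 173, 7, 10, 67])
 ([333.9, 303.9], [329, 297, 11, 15, 146])
t
 ([214.1, 129.4], [195, 125, 34, 9, 120])
 ([245.7, 181.6], [241, 178, 9, 9, 56])
 ([404.8, 279.8], [401, 276, 9, 8, 57])
rack ((0.43304646015167236, -0.2132856547832489), (0.09180311858654022, 0.0194650087505579), 55.708614349365234)
ring ((0.6207557916641235, 0.11205533891916275), (8.618917490821332e-07, 0.001991749508306384), 0.0)
```

View pics/crop1.png

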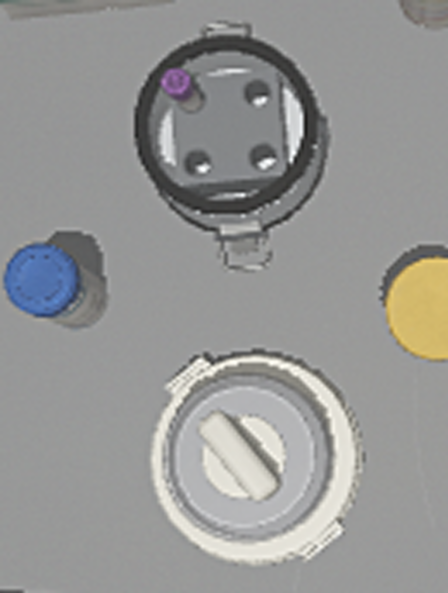

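The crop shows the bucket's seal ring centred near crop (228,125), with the taken hole at upper left and the free hole at lower right (263,156). The clips are at (226,30) and (246,250). The cap handle runs from (215,420) to (262,490), with lugs at (188,375) and (322,540).

```bash
cat > m2.py <<'E'
from m import *
S,T=load('scene'),load('top')
print('loose',tri(S,(333.9,303.9),T,(404.8,279.8)))
print('taken',tri(S,(325,177.4),T,(245.7,181.6)))
cr=lambda x,y:((x+.5)/3.45-.5+195,(y+.5)/3.45-.5+158)
def hull_ell(m,z):
    c=max(cv2.findContours(m,cv2.RETR_EXTERNAL,cv2.CHAIN_APPROX_NONE)[0],key=cv2.contourArea)
    c=cv2.convexHull(c)
    P=np.array([onz(T,u,v,z)[:2]*1000 for u,v in c[:,0]],np.float32); return cv2.fitEllipse(P)
g=T['pixels'].max(2)
for th in(50,60,70):
    m=(g<th).astype(np.uint8); m[:160]=0;m[235:]=0;m[:,:225]=0;m[:,300:]=0
    m=cv2.morphologyEx(m,cv2.MORPH_OPEN,np.ones((3,3)))
    print('ring',th,hull_ell(m,.066))
for n,p,z in(('free',(263,156),.054),('h2',(198,162),.054),('h3',(258,94),.054),('clip+',(226,30),.03),('clip-',(246,258),.03),('ringc',(227,125),.066),('lug1',(188,375),.03),('lug2',(322,540),.03),('handA',(213,419),.118),('handB',(264,492),.118)):
    print(n,np.round(onz(T,*cr(*p),z)*1000))
# handle mask white on grey dome
h=cv2.cvtColor(T['pixels'],cv2.COLOR_RGB2HSV)
m=cv2.inRange(h,(10,8,205),(40,60,255)); m[:255]=0;m[325:]=0;m[:,:230]=0;m[:,305:]=0
n,l,st,c=cv2.connectedComponentsWithStats(m)
for i in range(1,n):
    if st[i][4]>20:
        ys,xs=np.nonzero(l==i);P=np.array([onz(T,u,v,.118)[:2]*1000 for u,v in zip(xs,ys)],np.float32)
        print(st[i],cv2.minAreaRect(P))
print('capring',hull_ell(m,.02))
E
python3 m2.py
```

```text
loose (array([ 0.44106469, -0.12425393,  0.11756068]), np.float64(0.002194484795386599))
taken (array([0.64017582, 0.18590434, 0.09322491]), np.float64(0.0018795659085140244))Traceback (most recent call last):
  File "m2.py", line 14, in <module>
    print('ring',th,hull_ell(m,.066))
                    ~~~~~~~~^^^^^^^^
  File "m2.py", line 7, in hull_ell
    c=max(cv2.findContours(m,cv2.RETR_EXTERNAL,cv2.CHAIN_APPROX_NONE)[0],key=cv2.contourArea)
ValueError: max() iterable argument is empty
```

```bash
sed -i 's/(50,60,70)/(70,80,90)/; s/    print(.ring.,th,hull_ell(m,.066))/    print("ring",th,m.sum(),hull_ell(m,.066) if m.sum()>100 else "")/' m2.py; python3 m2.py; python3 -c "
from h import *
T=load('top');print(T['pixels'][185:200,232:245].max(2))"
```

```text
loose (array([ 0.44106469, -0.12425393,  0.11756068]), np.float64(0.002194484795386599))
taken (array([0.64017582, 0.18590434, 0.09322491]), np.float64(0.0018795659085140244))
ring 70 538 ((622.49267578125, 159.89378356933594), (108.38832092285156, 109.26253509521484), 128.13043212890625)
ring 80 603 ((622.4254150390625, 159.72518920898438), (108.79954528808594, 110.01630401611328), 135.62738037109375)
ring 90 757 ((622.3095092773438, 159.9182891845703), (109.6377944946289, 110.13912200927734), 100.58895874023438)
free [606. 138.  54.]
h2 [602. 178.  54.]
h3 [644. 142.  54.]
clip+ [692. 165.  30.]
clip- [547. 150.  30.]
ringc [622. 159.  66.]
lug1 [474. 185.  30.]
lug2 [374. 103.  30.]
handA [444. 158. 118.]
handB [404. 129. 118.]
[239 261  59  60 687] ((422.93292236328125, 135.66368103027344), (111.22627258300781, 110.03065490722656), 0.14319626986980438)
[253 279  21  24 265] ((419.159423828125, 149.56298828125), (50.49592208862305, 25.189680099487305), 39.14078903198242)
[265 279  13  16  76] ((432.8408508300781, 127.48638916015625), (35.39442825317383, 10.158784866333008), 38.591
[... 249 characters left out ...]
52  62  63  58  78 127 121 122 124 136]
 [154 153 124  54  63  62  64 108 122 121 118 117 129]
 [155 147  69  58  65  60  67 120 123 118 114 122 150]
 [154 151  68  60  63  59  78 124 118 114 117 153 178]
 [156 151  49  63  63  61  89 111 115 111 133 195 176]
 [155 152  48  62  62  67 104 117 113 114 162 219 191]
 [155 152  49  63  62  64 102 116 107 134 203 215 191]
 [155 153  48  61  61  64 100 115 108 130 199 216 208]
 [155 151  49  64  61  64  99 112 114 163 219 213 209]
 [154 151  49  62  64  64 100 111 105 161 218 212 209]
 [155 152  44  62  63  61  83 105 116 179 215 212 208]
 [154 153  92  57  62  63  82 106 117 181 217 211 209]
 [154 149  89  56  64  63  73 107 118 183 216 211 206]]
```

Call:
apply_moves(commands=[2.05,-3.4,0.3,-7,-1,2.05,-3.4,0.3,-7,-1,2.05,-3.4,0.3,-7,-1,2.05,-3.4,0.3,-7,-1,2.05,-3.4,0.3,-7,-1,2.05,-3.4,0.3,-7,-1,2.05,-3.4,0.3,-7,-1,2.05,-3.4,0.3,-7,-1,2.05,-3.4,0.3,-7,-1,2.05,-3.4,0.3,-7,-1], force=30)

```text
time_s: 0.93
eef_pos: [0.4196, 0.2982, 0.2614]
tool_rot: [0.7, 0.714, -0.0, -0.0]
ft_force: [1.4, 1.5, 0.4]
finger_gap: 0.0858
gripper_force: 0.0
```

Call:
apply_moves(commands=[2.05,-3.4,0,-7,-1,2.05,-3.4,0,-7,-1,2.05,-3.4,0,-7,-1,-0.5,-4,0,-3,-1,-0.5,-4,0,-3,-1,-0.5,-4,0,-3,-1,-0.5,-4,0,-3,-1,-0.5,-4,0,-3,-1,-0.5,-4,0,-3,-1,-0.5,-4,0,-2,-1])

```text
time_s: 1.77
eef_pos: [0.4448, -0.0837, 0.2613]
tool_rot: [0.905, 0.425, 0.0, -0.0]
ft_force: [1.0, -0.6, -0.1]
finger_gap: 0.0856
gripper_force: 0.0
```

Call:
apply_moves(commands=[-0.2,-2.1,0,0,-1,-0.2,-2.1,0,0,-1,0,0,-2,0,-0.3,0,0,-3.2,0,-0.3,0,0,-3,0,-0.3,0,0,-3,0,-0.3,0,0,-3,0,-0.3,0,0,-2,0,-0.3,0,0,0,0,-0.3,0,0,0,0,-0.3])

```text
time_s: 2.6
eef_pos: [0.4409, -0.1244, 0.0991]
tool_rot: [0.905, 0.426, -0.001, -0.0]
ft_force: [-0.3, 0.2, 0.8]
finger_gap: 0.0554
gripper_force: 0.0
```

```bash
python3 -c "
from h import *
s=get('scene','s1.png');t=get('top','t1.png')
A=np.vstack([cv2.resize(s['pixels'][260:360,250:420],None,fx=3,fy=3),cv2.resize(t['pixels'][230:330,320:490],None,fx=3,fy=3)])
cv2.imwrite('pics/c1.png',A[:,:,::-1]);S=r.read_state();print(S['eef_pos'],S['finger_gap'])"
```

```text
[ 0.44225891 -0.12414492  0.10048882] 0.055426708579750586
```

View pics/c1.png

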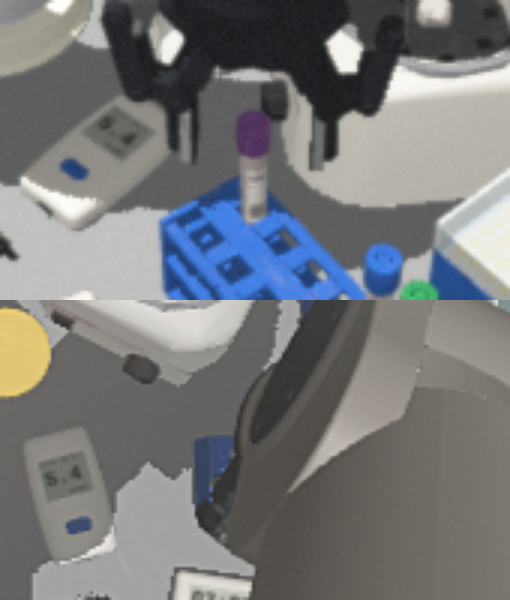

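The tube stands between the open fingers, with its stopper at crop (253,130), so I can close and lift.

Call:
apply_moves(commands=[0,0,0,0,1,0,0,0,0,1,0,0,0,0,1,0,0,0,0,1,0,0,0,0,1,0,0,1,0,1,0,0,2,0,1,0,0,3,0,1,0,0,3,0,1,0,0,3,0,1], force=30)

```text
time_s: 3.53
eef_pos: [0.441, -0.1247, 0.2209]
tool_rot: [0.905, 0.426, -0.001, 0.0]
ft_force: [0.7, 0.6, 0.9]
finger_gap: 0.0152
gripper_force: 29.6
```

Call:
apply_moves(commands=[0,2,0,0,1,0,4,0,0,1,0,4,0,0,1,0,4,0,0,1,0,4,0,0,1,2,3.2,0,0,1,3,2.5,0,0,1,4,1.2,0,0,1,3.8,0.9,0,0,1,2,0.4,0,0,1])

```text
time_s: 4.37
eef_pos: [0.5926, 0.14, 0.2195]
tool_rot: [0.904, 0.428, 0.0, 0.001]
ft_force: [-0.9, -0.8, 0.6]
finger_gap: 0.0149
gripper_force: 29.6
```

Call:
apply_moves(commands=[0.5,0,0,0,1,0.5,0,0,0,1,0.3,0,0,0,1,0.2,0,0,0,1,0,0,0,0,1,0,0,0,0,1,0,0,0,0,1,0,0,0,0,1,0,0,0,0,1,0,0,0,0,1])

```text
time_s: 5.2
eef_pos: [0.6044, 0.1381, 0.2194]
tool_rot: [0.904, 0.427, 0.0, -0.0]
ft_force: [-1.1, -0.8, 0.8]
finger_gap: 0.0154
gripper_force: 29.6
```

```bash
python3 -c "
from h import *
s=get('scene','s2.png');t=get('top','t2.png')
A=np.vstack([cv2.resize(s['pixels'][130:230,240:410],None,fx=3,fy=3),cv2.resize(t['pixels'][140:240,190:360],None,fx=3,fy=3)])
cv2.imwrite('pics/c2.png',A[:,:,::-1]);S=r.read_state();print(S['eef_pos'],S['finger_gap'],S['tool_rot'])
p=S['eef_pos']
for z in(-.020,.016+0,-.065): print(z,proj(s,p+[0,0,z]))
print('holes',proj(s,[.6042,.138,.054]),proj(s,[.622,.160,.066]))"
```

```text
[0.60448314 0.13807975 0.21932336] 0.014945812630768903 [ 9.04442869e-01  4.26594767e-01  7.89351257e-06 -3.63850282e-05]
-0.02 (np.float64(323.8974083710072), np.float64(146.8738764781807))
0.016 (np.float64(323.6947989643534), np.float64(129.10850857001387))
-0.065 (np.float64(324.1359199744903), np.float64(167.78725091733526))
holes (np.float64(324.5237751018884), np.float64(209.93630594332993)) (np.float64(325.48531034424286), np.float64(196.96203396406142))
```

View pics/c2.png

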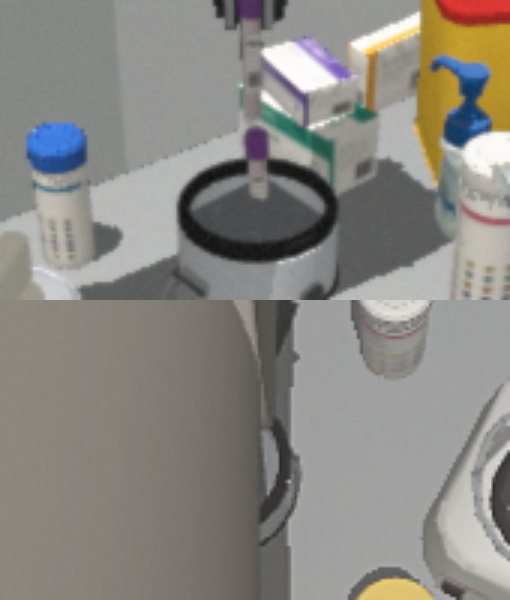

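The tube hangs over the bucket at about full-image column 324, just in front of the taken tube. I'll check its lean more closely.

```bash
python3 -c "
from h import *
s=load('scene');A=cv2.resize(s['pixels'][125:215,300:350],None,fx=6.6,fy=6.6,interpolation=cv2.INTER_CUBIC)
cv2.imwrite('pics/c3.png',A[:,:,::-1])"
```

```text
(no output)
```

View pics/c3.png

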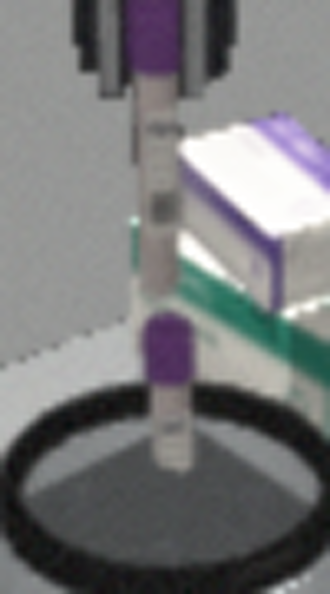

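```bash
python3 -c "
from h import *
T=load('top');p=cv2.imread('pics/top0.png')
print('taken',onz(T,245.7,181.6,.098)*1000)
g=p.max(2)
G=cv2.resize(g[170:220,232:292],None,fx=8,fy=8,interpolation=cv2.INTER_CUBIC)
for th in(85,95):
  n,l,st,c=cv2.connectedComponentsWithStats((G<th).astype(np.uint8))
  for i in range(1,n):
    if 200<st[i][4]<5000:
      u,v=(c[i]+.5)/8-.5+[232,170]; print(th,st[i].tolist(),(u.round(1),v.round(1)),np.round(onz(T,u,v,.054)*1000,1))
for q in [(0,0)]+[(a,b) for a in(-20,20) for b in(-20,20)]:
  a=np.radians(6);x=622.4+q[0]*np.cos(a)-q[1]*np.sin(a);y=159.9+q[0]*np.sin(a)+q[1]*np.cos(a)
  print(q,x.round(1),y.round(1),np.round(proj(T,[x/1e3,y/1e3,.054]),1))
A=cv2.resize(p[172:218,236:288],None,fx=11,fy=11,interpolation=cv2.INTER_CUBIC);cv2.imwrite('pics/c4.png',A)"
```

```text
taken [639.75558104 184.7338964   98.        ]
85 [147, 81, 18, 36, 310] (np.float64(250.9), np.float64(182.2)) [650.3 180.8  54. ]
85 [273, 97, 54, 45, 1201] (np.float64(268.6), np.float64(184.1)) [646.1 143.4  54. ]
85 [287, 244, 56, 43, 1230] (np.float64(270.3), np.float64(202.2)) [607.1 139.5  54. ]
85 [134, 259, 54, 47, 1220] (np.float64(251.0), np.float64(204.4)) [602.5 179.8  54. ]
85 [386, 273, 68, 119, 960] (np.float64(284.7), np.float64(212.0)) [586.3 109.1  54. ]
85 [96, 374, 29, 26, 251] (np.float64(245.2), np.float64(217.9)) [573.8 191.4  54. ]
95 [107, 79, 72, 59, 1335] (np.float64(249.9), np.float64(184.1)) [646.2 182.7  54. ]
95 [271, 92, 58, 51, 1852] (np.float64(268.7), np.float64(183.8)) [646.7 143.2  54. ]
95 [370, 213, 91, 187, 1937] (np.float64(285.3), np.float64(209.2)) [592.1 107.8  54. ]
95 [284, 241, 61, 51, 1676] (np.float64(270.2), np.float64(202.2)) [607.3 139.5  54. ]
95 [132, 257, 58, 51, 1728] (np.float64(251.1), np.float64(204.2)) [602.9 179.6  54. ]
95 [92, 369, 34, 31, 349] (np.float64(245.1), np.float64(217.8)) [574.1 191.7  54. ]
(0, 0) 622.4 159.9 [260.6 195.1]
(-20, -20) 604.6 137.9 [271.  203.4]
(-20, 20) 600.4 177.7 [252.  205.4]
(20, -20) 644.4 142.1 [269.2 184.9]
(20, 20) 640.2 181.9 [250.3 186.8]
```

View pics/c4.png

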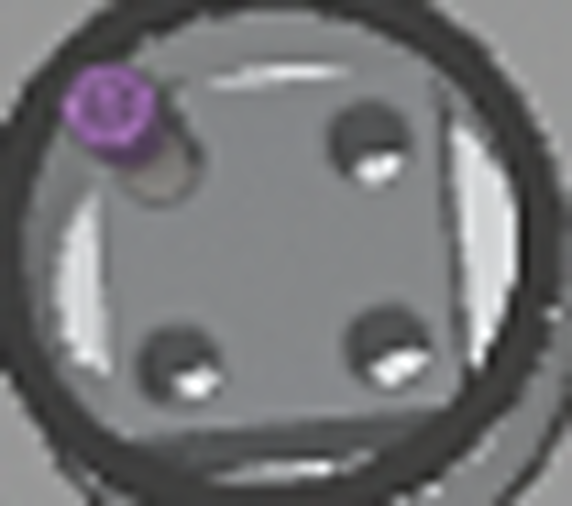

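The free hole's mouth circle is at full-image (270.9,202.9), which puts it at about (605.5,138) mm. The ring agrees in both views, so I'm lowering.

Call:
apply_moves(commands=[0.1,0,-1,0,1,0,0,-2.5,0,1,0,0,-2.5,0,1,0,0,-2,0,1,0,0,-1,0,1,0,0,-0.5,0,1,0,0,-0.4,0,1,0,0,-0.3,0,1,0,0,0,0,1,0,0,0,0,1])

```text
time_s: 6.13
eef_pos: [0.6063, 0.1383, 0.1182]
tool_rot: [0.904, 0.427, 0.001, -0.0]
ft_force: [0.3, 0.9, 0.1]
finger_gap: 0.0149
gripper_force: 29.9
```

Call:
apply_moves(commands=[0,0,-0.2,0,1,0,0,-0.2,0,1,0,0,-0.2,0,1,0,0,-0.2,0,1,0,0,-0.2,0,1,0,0,0,0,1,0,0,0,0,1,0,0,0,0,1,0,0,0,0,1,0,0,0,0,1])

```text
time_s: 6.97
eef_pos: [0.6055, 0.1381, 0.1073]
tool_rot: [0.904, 0.427, -0.0, -0.0]
ft_force: [0.9, 1.0, -1.6]
finger_gap: 0.0149
gripper_force: 29.9
```

```bash
python3 -c "
from h import *
s=get('scene','s3.png');A=cv2.resize(s['pixels'][135:235,280:370],None,fx=5.5,fy=5.5,interpolation=cv2.INTER_CUBIC)
cv2.imwrite('pics/c5.png',A[:,:,::-1]);p=r.read_state()['eef_pos'];print(p)
for z in(.016,.007,-.02):print(proj(s,p+[0,0,z]))"
```

```text
[0.60548682 0.13806454 0.10729716]
(np.float64(324.72124866560426), np.float64(181.26894022950006))
(np.float64(324.76241650284976), np.float64(185.11657925779815))
(np.float64(324.88287144099496), np.float64(196.3745697709905))
```

View pics/c5.png

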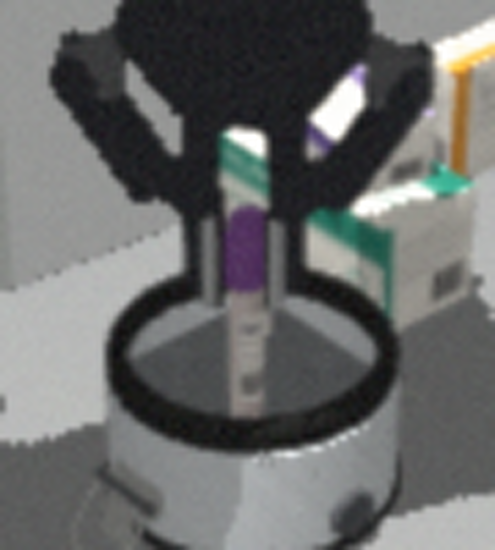

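No push-back with the foot 12 mm below the hole's mouth, and the stopper is still seated in the grip at crop (247,250), so the tube is in the hole. Continuing down.

Call:
apply_moves(commands=[0,0,-0.5,0,1,0,0,-0.5,0,1,0,0,-0.5,0,1,0,0,-0.5,0,1,0,0,-0.4,0,1,0,0,-0.3,0,1,0,0,0,0,1,0,0,0,0,1,0,0,0,0,1,0,0,0,0,1])

```text
time_s: 7.85
eef_pos: [0.6055, 0.138, 0.0804]
tool_rot: [0.904, 0.427, -0.0, -0.0]
ft_force: [-0.2, 2.2, -1.7]
finger_gap: 0.015
gripper_force: 29.9
```

Call:
apply_moves(commands=[0,0,-0.2,0,1,0,0,0,0,1,0,0,0,0,0,0,0,0,0,0,0,0,0,0,0,0,0,0,0,0,0,0,0,0,0,0,0,0,0,0,0,0,0,0,0,0,0,0,0,0])

```text
time_s: 8.68
eef_pos: [0.6055, 0.138, 0.0783]
tool_rot: [0.904, 0.427, -0.0, -0.0]
ft_force: [0.0, -0.0, -0.2]
finger_gap: 0.0425
gripper_force: 0.0
```

```bash
python3 -c "
from m import *
s=get('scene','s4.png');print(*purple(s),r.read_state()['eef_pos'],sep='\n')
print(proj(s,[.6052,.138,.093]),proj(s,[.6412,.182,.093]))"
```

```text
([349.2, 150.5], [346, 147, 7, 7, 24])
([325.1, 177.3], [322, 172, 7, 11, 67])
([324.4, 192.3], [321, 187, 8, 11, 78])
[0.60554225 0.13808246 0.0783091 ]
(np.float64(324.75744991711855), np.float64(194.09620142336422)) (np.float64(326.927868317157), np.float64(178.09259109093722))
```

Call:
apply_moves(commands=[0,0,1,0,0,0,0,2,0,0,0,0,3.5,0,0,0,0,3.5,-1,0,0,0,3.2,-2,-0.5,-4,0.1,0,-3,-0.5,-4,0.1,0,-3,-0.5,-4,0.1,0,-2.5,-0.5,-4,0.1,0,0,-0.5,-2.1,0.1,0,0,-0.5])

```text
time_s: 9.57
eef_pos: [0.4208, 0.1424, 0.2099]
tool_rot: [0.943, 0.334, -0.001, -0.001]
ft_force: [0.9, -0.4, 0.0]
finger_gap: 0.0643
gripper_force: 0.0
```

```bash
python3 -c "
from m import *
s=get('scene','s5.png');t=get('top','t5.png')
a=purple(s);b=purple(t);print(a,b,r.read_state()['eef_pos'],sep='\n')
for p in a:
  for q in b: print(p[0],q[0],tri(s,p[0],t,q[0]))
"
```

```text
[([349.0, 150.6], [339, 143, 18, 14, 45]), ([325.0, 177.4], [322, 172, 7, 11, 68]), ([324.3, 192.0], [321, 187, 8, 12, 82])]
[([213.8, 129.4], [195, 125, 34, 9, 131]), ([245.6, 181.6], [241, 178, 9, 9, 54]), ([266.7, 196.6], [263, 193, 8, 8, 49])]
[0.42140758 0.14338966 0.21066811]
[349.0, 150.6] [213.8, 129.4] (array([0.7537937 , 0.25485758, 0.08450692]), np.float64(0.0007938010175788981))
[349.0, 150.6] [245.6, 181.6] (array([0.64631263, 0.16066975, 0.16185714]), np.float64(0.05455742845192489))
[349.0, 150.6] [266.7, 196.6] (array([0.610983  , 0.1168477 , 0.19486776]), np.float64(0.056762319636892954))
[325.0, 177.4] [213.8, 129.4] (array([0.74768856, 0.28396646, 0.01204285]), np.float64(0.07160138376111207))
[325.0, 177.4] [245.6, 181.6] (array([0.64026051, 0.18610942, 0.09306994]), np.float64(0.0017854113179506907))
[325.0, 177.4] [266.7, 196.6] (array([0.60301272, 0.13745775, 0.13298028]), np.float64(0.0047041974313536145))
[324.3, 192.0] [213.8, 129.4] (array([ 0.76208561,  0.29804933, -0.0415719 ]), np.float64(0.08473158633612779))
[324.3, 192.0] [245.6, 181.6] (array([0.64857659, 0.19478012, 0.0487163 ]), np.float64(0.00950209412200949))
[324.3, 192.0] [266.7, 196.6] (array([0.60900924, 0.1432534 , 0.09372626]), np.float64(0.002118966787722908))
```

View pics/s5.png

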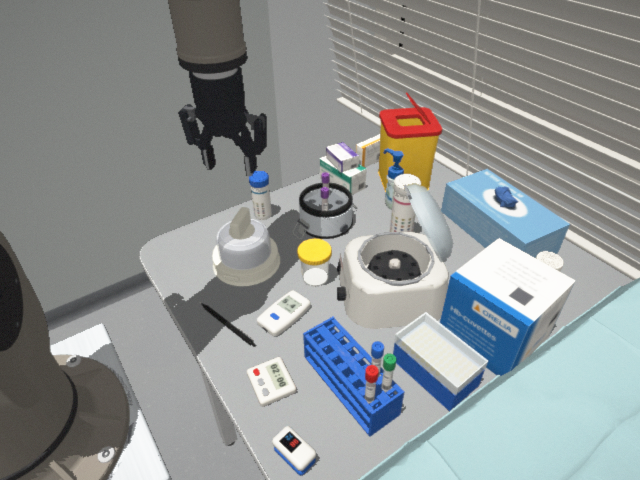

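The gripper is over the cap. The placed tube stands in the bucket at (324,192) with its stopper at z 0.094, so it is seated and matches the other tube at z 0.093. Next I descend on the cap's handle.

Call:
apply_moves(commands=[0.3,0.1,-1,0,-0.5,0,0,-2.5,0,-0.5,0,0,-2.5,0,-0.5,0,0,-2.5,0,-0.5,0,0,-2,0,-0.5,0,0,-1,0,-0.5,0,0,-0.5,0,-0.5,0,0,0,0,-0.5,0,0,0,0,-0.5,0,0,0,0,-0.5])

```text
time_s: 10.5
eef_pos: [0.4282, 0.1444, 0.0913]
tool_rot: [0.943, 0.334, 0.001, -0.0]
ft_force: [-0.1, -0.0, 1.1]
finger_gap: 0.0645
gripper_force: 0.0
```

```bash
python3 -c "
from h import *
s=get('scene','s6.png');t=get('top','t6.png')
A=np.hstack([cv2.resize(s['pixels'][180:290,195:295],None,fx=4,fy=4),cv2.resize(t['pixels'][240:350,220:320],None,fx=4,fy=4)])
cv2.imwrite('pics/c6.png',A[:,:,::-1]);print(r.read_state()['eef_pos'])"
```

```text
[0.4280473  0.14448987 0.0911938 ]
```

View pics/c6.png

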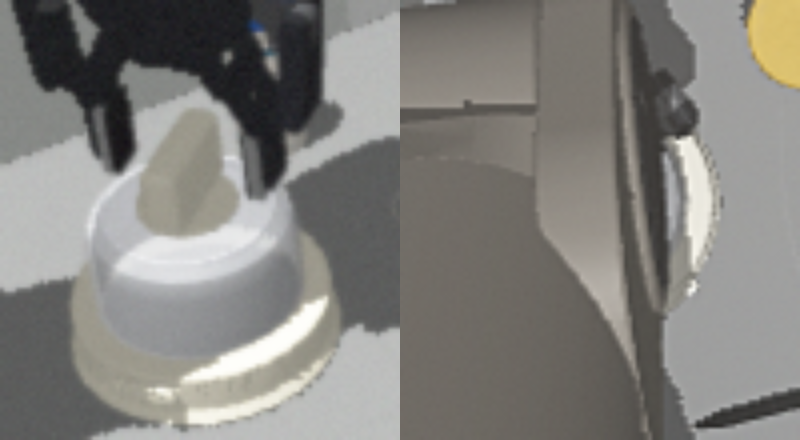

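The open fingers straddle the handle at crop (180,170) with a few millimetres to spare on both sides. I'll nudge −4 mm in x, then close and lift.

Call:
apply_moves(commands=[-0.4,0,0,0,-0.5,0,0,0,0,1,0,0,0,0,1,0,0,0,0,1,0,0,0,0,1,0,0,0,0,1,0,0,0,0,1,0,0,1,0,1,0,0,2,0,1,0,0,3,0,1], force=60)

```text
time_s: 11.43
eef_pos: [0.4225, 0.1429, 0.15]
tool_rot: [0.943, 0.333, -0.002, 0.001]
ft_force: [-1.3, 0.5, -0.5]
finger_gap: 0.0167
gripper_force: 62.2
```

Call:
apply_moves(commands=[0,0,2.5,0,1,0,0,2.5,0,1,0,0,2,0,1,0,0,1,0,1,2,0.2,0,-5,1,3,0.3,0,-6,1,3,0.3,0,-6,1,3,0.3,0,-6,1,3,0.3,0,-6,1,3,0.2,0,-4,1])

```text
time_s: 12.27
eef_pos: [0.5946, 0.1604, 0.2294]
tool_rot: [0.999, 0.05, -0.001, 0.0]
ft_force: [0.1, 0.9, -0.9]
finger_gap: 0.0168
gripper_force: 62.3
```

Call:
apply_moves(commands=[1.5,0.1,0,0,1,1,0,0,0,1,0.5,0,0,0,1,0,0,0,0,1,0,0,0,0,1,0,0,0,0,1,0,0,0,0,1,0,0,0,0,1,0,0,0,0,1,0,0,0,0,1])

```text
time_s: 13.1
eef_pos: [0.6233, 0.1612, 0.2305]
tool_rot: [0.999, 0.052, 0.0, -0.0]
ft_force: [0.5, 0.1, -0.8]
finger_gap: 0.0167
gripper_force: 62.2
```

```bash
python3 -c "
from h import *
s=get('scene','s7.png');p=r.read_state()['eef_pos'];print(p)
S0=cv2.imread('pics/s5.png').astype(int);D=np.abs(s['pixels'][:,:,::-1].astype(int)-S0).max(2)
h=cv2.cvtColor(s['pixels'],cv2.COLOR_RGB2HSV)
zs=p[2]-.091
a=np.linspace(0,2*np.pi,180)
for rad in(.0655,):
  for z in(zs,zs+.02):
    Q=np.array([proj(s,[p[0]+rad*np.cos(t),p[1]+rad*np.sin(t),z]) for t in a]);print('pred ext',z.round(3),Q.min(0).round(1),Q.max(0).round(1))
m=((D>12)).astype(np.uint8)
u,v=map(int,proj(s,[p[0],p[1],zs+.01]))
for row in range(v-14,v+30,4):
  x=np.nonzero(m[row,u-70:u+70])[0]+u-70; print(row,x.min() if len(x) else 0,x.max() if len(x) else 0, h[row,u].tolist())
for c in([.622,.16,.066],[.624,.1615,.066]): print(proj(s,c))
"
```

```text
[0.62339556 0.1611936  0.23041182]
pred ext 0.139 [292.1 148.9] [358.9 185. ]
pred ext 0.159 [291.5 140.3] [359.3 176. ]
147 255 357 [105, 3, 181]
151 255 394 [140, 6, 132]
155 255 392 [45, 3, 156]
159 255 357 [10, 4, 202]
163 255 359 [82, 31, 154]
167 255 392 [30, 5, 252]
171 255 389 [27, 20, 229]
175 267 388 [22, 25, 193]
179 255 377 [22, 25, 197]
183 255 382 [28, 12, 246]
187 257 387 [144, 69, 107]
(np.float64(325.48531034424286), np.float64(196.96203396406142))
(np.float64(325.8655852385962), np.float64(196.28289051248404))
```

```bash
python3 -c "
from h import *
s=load('scene');h=cv2.cvtColor(s['pixels'],cv2.COLOR_RGB2HSV)
m=cv2.inRange(h,(12,9,110),(40,70,255))
m=cv2.morphologyEx(m,cv2.MORPH_OPEN,np.ones((2,2)))
m=cv2.morphologyEx(m,cv2.MORPH_CLOSE,np.ones((3,3)))
for row in range(150,190,3):
  x=np.nonzero(m[row,270:390])[0]+270
  r_=np.split(x,np.nonzero(np.diff(x)>2)[0]+1); print(row,[(int(k[0]),int(k[-1])) for k in r_ if len(k)>2])
"
```

```text
150 [(297, 300), (353, 363), (367, 380)]
153 [(295, 300), (353, 362), (367, 380)]
156 [(295, 301), (353, 362), (366, 378)]
159 [(295, 302), (350, 362), (366, 379)]
162 [(295, 305), (353, 362), (366, 379)]
165 [(294, 311), (352, 362), (366, 372)]
168 [(294, 311), (345, 359)]
171 [(295, 319), (331, 359)]
174 [(296, 366)]
177 [(300, 366)]
180 [(304, 347), (354, 366)]
183 [(312, 345), (354, 366)]
186 [(353, 359)]
189 [(353, 365)]
```

Call:
apply_moves(commands=[0,0,-1,0,1,0,0,-2,0,1,0,0,-2,0,1,0,0,-1,0,1,0,0,-0.5,0,1,0,0,0,0,1,0,0,0,0,1,0,0,0,0,1,0,0,0,0,1,0,0,0,0,1])

```text
time_s: 13.98
eef_pos: [0.6238, 0.1612, 0.166]
tool_rot: [0.999, 0.052, 0.0, -0.0]
ft_force: [0.6, 0.3, -1.9]
finger_gap: 0.017
gripper_force: 62.3
```

```bash
python3 -c "
from h import *
st=r.read_state();print(st['eef_pos'],st['ft_force'],st['wrist_torque'])
s=get('scene','s8.png');h=cv2.cvtColor(s['pixels'],cv2.COLOR_RGB2HSV)
m=cv2.inRange(h,(12,9,110),(40,70,255));d=(h[:,:,2]<75)
f=lambda m,row:[(int(k[0]),int(k[-1])) for k in (lambda x:np.split(x,np.nonzero(np.diff(x)>2)[0]+1))(np.nonzero(m[row,270:390])[0]+270) if len(k)>2]
for row in range(172,224,3): print(row,f(m,row),f(d,row))
T=get('top','t8.png');
"
```

```text
[0.6238339  0.16116794 0.16597106] [ 0.62303697  0.25543057 -1.92825666] [ 0.03771317 -0.01426171  0.05077847]
172 [(351, 365)] []
175 [(298, 301), (351, 365)] []
178 [(296, 301), (351, 365)] []
181 [(296, 301), (351, 365)] []
184 [(296, 302), (350, 359)] []
187 [(296, 304), (348, 358)] []
190 [(295, 307), (353, 361)] []
193 [(295, 306), (337, 339), (349, 358)] []
196 [(295, 309), (343, 357)] []
199 [(297, 356)] []
202 [(298, 354)] []
205 [(303, 350)] []
208 [(308, 344)] [(302, 306), (345, 348)]
211 [(319, 333)] [(305, 316), (336, 345)]
214 [] [(310, 340)]
217 [] []
220 [] []
223 [] []
```

Call:
apply_moves(commands=[-0.1,0.2,0,0,1,0,0,-0.3,0,1,0,0,-0.3,0,1,0,0,-0.3,0,1,0,0,-0.3,0,1,0,0,-0.2,0,1,0,0,0,0,1,0,0,0,0,1,0,0,0,0,1,0,0,0,0,1])

```text
time_s: 14.92
eef_pos: [0.6226, 0.163, 0.1514]
tool_rot: [0.999, 0.052, 0.0, -0.0]
ft_force: [-0.8, -0.2, -2.2]
finger_gap: 0.0171
gripper_force: 62.3
```

Call:
apply_moves(commands=[0,0,-0.2,0,1,0,0,-0.2,0,1,0,0,-0.2,0,1,0,0,-0.2,0,1,0,0,-0.2,0,1,0,0,0,0,1,0,0,0,0,1,0,0,0,0,1,0,0,0,0,1,0,0,0,0,1])

```text
time_s: 15.75
eef_pos: [0.6226, 0.1631, 0.1414]
tool_rot: [0.999, 0.052, 0.0, -0.0]
ft_force: [0.2, 0.1, -1.8]
finger_gap: 0.0171
gripper_force: 62.3
```

```bash
python3 -c "
from h import *
st=r.read_state();print(st['eef_pos'],st['ft_force'],st['wrist_torque'])"
```

```text
[0.62259729 0.16308439 0.14141119] [ 0.15152369  0.06663952 -1.80013873] [-0.02914932 -0.00764192  0.02834996]
```

Call:
apply_moves(commands=[0,0,-0.2,0,1,0,0,-0.2,0,1,0,0,-0.2,0,1,0,0,-0.2,0,1,0,0,-0.2,0,1,0,0,0,0,1,0,0,0,0,1,0,0,0,0,1,0,0,0,0,1,0,0,0,0,1])

```text
time_s: 16.58
eef_pos: [0.6226, 0.1631, 0.1314]
tool_rot: [0.999, 0.052, 0.0, -0.0]
ft_force: [-1.9, -0.2, 1.8]
finger_gap: 0.0174
gripper_force: 62.7
```

Call:
apply_moves(commands=[0,0,-0.1,0,1,0,0,-0.1,0,1,0,0,-0.1,0,1,0,0,-0.1,0,1,0,0,0,0,1,0,0,0,0,1,0,0,0,0,1,0,0,0,0,1,0,0,0,0,1,0,0,0,0,1])

```text
time_s: 17.42
eef_pos: [0.6226, 0.1631, 0.1274]
tool_rot: [0.999, 0.052, 0.0, -0.0]
ft_force: [-2.1, 1.4, 6.0]
finger_gap: 0.0169
gripper_force: 63.3
```

Call:
apply_moves(commands=[0,0,-0.1,0,1,0,0,-0.1,0,1,0,0,0,0,1,0,0,0,0,1,0,0,0,0,1,0,0,0,0,1,0,0,0,0,1,0,0,0,0,1,0,0,0,0,1,0,0,0,0,1])

```text
time_s: 18.25
eef_pos: [0.6226, 0.1631, 0.1256]
tool_rot: [0.999, 0.052, 0.0, -0.0]
ft_force: [-2.9, 0.3, 7.6]
finger_gap: 0.0169
gripper_force: 63.6
```

```bash
python3 -c "
from m import *
s=get('scene','s9.png');F=[r.read_state()['ft_force']]
for i in range(4): r.get_image('scene');F.append(r.read_state()['ft_force'])
print(np.round(F,2),r.read_state()['eef_pos'],r.read_state()['wrist_torque'])
h=cv2.cvtColor(s['pixels'],cv2.COLOR_RGB2HSV);m=cv2.inRange(h,(12,9,110),(40,70,255))
f=lambda m,row:[(int(k[0]),int(k[-1])) for k in (lambda x:np.split(x,np.nonzero(np.diff(x)>2)[0]+1))(np.nonzero(m[row,270:390])[0]+270) if len(k)>2]
for row in range(208,240,3): print(row,f(m,row))
print(purple(s))"
```

```text
[[-3.1   0.69  7.5 ]
 [-3.72 -0.44  8.65]
 [-3.15  1.18  8.11]
 [-2.79  0.39  7.93]
 [-3.21  0.89  8.31]] [0.6226888  0.1630928  0.12557714] [ 0.05167232  0.75645155 -0.04211994]
208 [(294, 303), (339, 341), (349, 356)]
211 [(295, 299), (302, 305), (319, 332), (344, 356)]
214 [(296, 314), (335, 355)]
217 [(298, 353)]
220 [(301, 349)]
223 [(305, 345)]
226 [(315, 335)]
229 [(299, 303)]
232 []
235 [(366, 372), (382, 389)]
238 [(308, 312), (355, 368), (374, 389)]
[([349.8, 151.4], [346, 148, 8, 8, 24])]
```

Call:
apply_moves(commands=[-0.1,0,0,0,1,0,0,0,0,1,0,0,0,0,1,0,0,0,0,1,0,0,0,0,1,0,0,0,0,1,0,0,0,0,1,0,0,0,0,1,0,0,0,0,1,0,0,0,0,1])

```text
time_s: 19.33
eef_pos: [0.6224, 0.1631, 0.1258]
tool_rot: [0.999, 0.052, 0.001, -0.0]
ft_force: [0.7, -0.5, 7.7]
finger_gap: 0.0171
gripper_force: 63.6
```

Lateral force is gone and contact is about 9.5–10 N, steady. Handing in.

```bash
python3 -c "
from station import r
s=r.read_state();print(s['ft_force'],s['eef_pos']);print(r.job_done())"
```

```text
[ 0.7240366  -0.51748147  7.65831202] [0.6223684  0.16313061 0.12584786]
the job is handed in; nothing more can be done
None
```

The job is handed in, with no verdict returned: the tube is down in the opposite hole and let go, and the gripper still holds the cap, set square on the bucket and pressing the seal with about 10 N by the wrist force.

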